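# Put away watch holders and eyeglass cases on the closet shelf

## Robot

A 6-joint arm with a two-finger parallel gripper is mounted at the origin on the work surface. World frame = base frame: x ahead of the robot, y to its left, z up, the work surface at z = 0. Lengths are in mm, angles in rad, forces in N, time in s.
With the tool pointing down it reaches from about 400 to 925 mm from the base axis. Payload 12.5 kg.
Tool frame: the origin (TCP) lies midway between the tips of the shut fingers; the grasp point (between the pads) lies 19 mm behind it; z points along the fingers, y is the line along which they close (so a half turn about z gives the same grasp; the last joint's range is limited). The gripper opens to 95 mm and grips with 3 to 60 N. Pads are 20 mm wide; open, the fingers measure 119 mm over their backs; the gripper's body (75 mm by 180 mm) begins 59 mm behind the grasp point.
Start: joints at [-1.405, 0.491, 1.559, -0, 1.092, -0.106], TCP at [167.814, -602.068, 214.661] pointing down, gripper open.
Joint ranges: [-3.1, 3.1], [-0.84, 2.19], [0.05, 2.79], [-1.13, 4.28], [0.06, 2.93], [-2.69, 2.69]. Speed limits (rad/s): [2.22, 2.22, 2.79, 3.14, 3.14, 3.14].

## Interface

Orientations are given as [roll, pitch, yaw] about the fixed x, y, z axes, in that order (R = Rz(yaw) Ry(pitch) Rx(roll)).
In Python, from cell import env gives the robot as it stands.
- The arm moves only by the tool arm_command, never from a script. Its argument "targets" is a list of rows, each a list of 5 numbers: the shift along the tool's x, y, z in mm, then the turn about the tool's z in degrees, then the opening, from 0 (shut) to 1 (fully open). In form: [[tx, ty, tz, roll, fingers], ...]. A call has 1 to 5 rows; each row is the pose to reach, as a shift and turn from the pose commanded when the call began, along the tool's axes at that moment; what a row does not reach only later rows make up. A row lasts 1/10 s, in which the tool goes at most 50 mm and 8.59 degrees, less where a joint would pass 70% of its speed; a pose out of reach is approached as far as the arm can. A call with a gripper value outside its range is refused whole. The fingers move at their own pace and stop on an object; the grip force is fixed at half the most. Time passes only in rows, so rows that repeat a pose let the fingers close. It gives the time, the measured TCP pose, the force, the opening and the grip force at its end, in the units of the state.
- env.state(): the state, without advancing time (a new reading comes with each control period).
- env.read_camera(name): name is "scene" or "top"; returns a dict with "frame" (420x560x3 uint8, red, green, blue), "vertical_fov" (degrees; the focal length in pixels is half the picture's height over the tangent of half this angle, whatever the lens; pixels are square), "cx", "cy" (the principal point, pixels), "k1" (the pictures are not rectified: a ray, as slopes to the right and down, at radius r is drawn at 1 + k1 r^2 times it, then the intrinsics apply), "world_from_camera" (4x4, takes a point from camera to world coordinates). Camera axes: x right, y down, z forward; pixel columns grow to the right and rows downward; lengths in mm; the calibration is good to about 2 mm. A picture is of the moment at which its call begins. There is no depth.
- env.job_done(): hands the job in; it is judged then, once.
The state is a dict: "t": time; "joints": joint angles; "qvel": joint speeds; "tau": joint torques, N m; "eef_pos": TCP position; "tcp_rot": TCP orientation; "ft_force": force on the tool from outside, world axes, zero at the start; "moment": the same for the moment, N m; "opening": opening from 0.0 (shut) to 1.0 (fully open); "grip_force": force on a finger pad.
Only numpy, scipy, OpenCV 4.12 (cv2) and the standard library are available. Lean on these libraries where they do the work, as an engineer would, in place of code of your own. Each camera call takes 0.05 s, during which the arm holds its last target. There are 200 camera calls.

## Task

Slide the clear organiser's lid fully open, seat every wooden watch-holder insert flat and square in a pocket of its own, then slide the lid fully closed again. Also lay every hard eyeglass case lengthwise on a narrow sloping arm of the wooden stand, one to an arm, centred across the arm with its lower end at the stop lip. Leave the watch, sunglasses, ring cone and shoe horn alone.

Things in the scene. Friction and masses are not known exactly. Their poses are not given: they have to be found in the camera images.
- lid (a joint): travel of the organiser's sliding lid in m: 0 fully closed, 0.110 fully open. It slides level towards the organiser's own +x (away from the robot), stays where it is left; about 2 N moves it
- lid_grip (a point): mid-point of the dark wooden grip standing upright on the middle of the lid: a bar 12 mm thick (organiser's x), 60 mm wide (its y), its top 16 mm above this point (96 mm above the shelf); the lid's clear plate is 18 to 22 mm below this point. x, y, z axes are the organiser's
- pocket0 (a point): centre of the floor of one pocket of the fixed clear acrylic organiser (85 x 228 mm, 58 mm high without the lid), the one at the organiser's -y side. Pocket: 77 mm along own x, 107 mm along own y; floor 5 mm above the shelf; side walls rise 53 mm above it, the 6 mm divider between the pockets 45 mm. The closed lid covers both pockets, fully open it uncovers both; z up
- pocket1 (a point): centre of the floor of one pocket of the fixed clear acrylic organiser (85 x 228 mm, 58 mm high without the lid), the one at the organiser's +y side. Pocket: 77 mm along own x, 107 mm along own y; floor 5 mm above the shelf; side walls rise 53 mm above it, the 6 mm divider between the pockets 45 mm. The closed lid covers both pockets, fully open it uncovers both; z up
- arm0: one of three narrow arms of the fixed wooden eyewear stand: 38 mm wide, 170 mm long, sloping 18 degrees up away from the robot. Origin at the middle of its top face, 81 mm above the shelf; own x runs up the slope, z is square to the top face. A stop lip stands at the lower end, its inner face at x = -77 mm, 13 mm proud of the top face. The arms are 95 mm apart (centre to centre, along own y), open between them down to a 12 mm base board (150 x 280 mm)
- arm1: one of three narrow arms of the fixed wooden eyewear stand: 38 mm wide, 170 mm long, sloping 18 degrees up away from the robot. Origin at the middle of its top face, 81 mm above the shelf; own x runs up the slope, z is square to the top face. A stop lip stands at the lower end, its inner face at x = -77 mm, 13 mm proud of the top face. The arms are 95 mm apart (centre to centre, along own y), open between them down to a 12 mm base board (150 x 280 mm)
- arm2: one of three narrow arms of the fixed wooden eyewear stand: 38 mm wide, 170 mm long, sloping 18 degrees up away from the robot. Origin at the middle of its top face, 81 mm above the shelf; own x runs up the slope, z is square to the top face. A stop lip stands at the lower end, its inner face at x = -77 mm, 13 mm proud of the top face. The arms are 95 mm apart (centre to centre, along own y), open between them down to a 12 mm base board (150 x 280 mm)
- case0_c (a point): centre of a closed hard eyeglass case, a black round-edged box 150 mm along own x, 44 mm along y, 40 mm along z, about 0.11 kg; may be absent
- case1_c (a point): centre of a closed hard eyeglass case, a black round-edged box 150 mm along own x, 44 mm along y, 40 mm along z, about 0.11 kg; may be absent
- case2_c (a point): centre of a closed hard eyeglass case, a black round-edged box 150 mm along own x, 44 mm along y, 40 mm along z, about 0.11 kg; may be absent
- insert0_c (a point): centre of a pale wooden watch-holder insert, 46 mm high in all, 23 mm above its underside: a plate 70 mm (own x) x 100 mm (own y) x 10 mm with a bar standing on its middle, 50 mm (x) x 30 mm (y), rising 36 mm above the plate; fits either pocket either way round; about 0.15 kg; may be absent
- insert1_c (a point): centre of a pale wooden watch-holder insert, 46 mm high in all, 23 mm above its underside: a plate 70 mm (own x) x 100 mm (own y) x 10 mm with a bar standing on its middle, 50 mm (x) x 30 mm (y), rising 36 mm above the plate; fits either pocket either way round; about 0.15 kg; may be absent
- watch: stainless watch, bracelet closed, about 65 x 60 mm, 30 mm high; origin at its underside; leave alone
- sunglasses: folded amber sunglasses, 140 x 42 mm, 40 mm high; origin at its underside; leave alone
- ring_cone: white ceramic ring cone, foot 52 mm across, 78 mm high; origin at its underside; leave alone
- shoe_horn: gray plastic shoe horn lying flat, 265 mm long along its own x, 35 mm wide, 8 mm high; origin at its underside; leave alone
Mind the look-alikes: they are no part of the job. Leave any yellow look-alike of the part that bears case1_c alone.

How it is judged:
By the outcome, as a careful person would: the job done as asked, in the order asked, and still so for the second after the job is handed in, with the robot touching nothing.
Of case0, case1, case2 only 2 to 3 are there at a start; the rules pass over those that are not, and their reading is None.
Of insert0, insert1 only 1 to 2 are there at a start; the rules pass over those that are not, and their reading is None.
At some moment in a run one of insert0, insert1 may be knocked a few centimetres aside while the robot is not near it.
Once in a run the grip may slacken for a moment while it holds something.
It also fails if it takes over 210 s, if anything falls off the work surface, if the arm or the gripper's body presses on something with over 40 N, if the wrist force passes 120 N, or if a joint passes its speed limit or range.

## Working session

There is one attempt and no reset: what is moved stays moved. The work goes in short steps, Python scripts to look and compute and a tool call to move; the robot and the scene stay as the last step left them, time stands still between calls to the robot, and variables do not carry over. Pictures are saved under pics/ and viewed, at most 14 in all, crops included, and the job is handed in when it is done.

Besides the shell and the picture viewer there is one more tool, called after ">>>" by a JSON object that holds its "api" and its "payload". arm_command: Moves the arm, as the interface text tells. Its arguments: {"type":"object","properties":{"targets":{"type":"array","items":{"type":"array","items":{"type":"number"}}}},"required":["targets"]}

```bash
ls; mkdir -p pics; python3 - <<'E'
from cell import env
import cv2,pickle
s=env.state();print(s['t'],s['eef_pos'],s['tcp_rot'],s['opening'])
for n in ['top','scene']:
    c=env.read_camera(n);pickle.dump(c,open(f'{n}0.pkl','wb'))
    print(n,c['vertical_fov'],c['cx'],c['cy'],c['k1'],c['world_from_camera'])
    cv2.imwrite(f'pics/{n}0.png',cv2.resize(c['frame'][:,:,::-1],(800,600),interpolation=cv2.INTER_CUBIC))
E
```

```text
pics
0.0 [ 167.77905568 -601.7960477   214.0490328 ] [-3.14045722e+00 -1.27968488e-04  2.71816761e-01] 1.0000507368724285
top 56.09503929437528 274.55831001938276 204.06318514269242 -0.11390164213488513 [[ 4.52381607e-02 -9.71800210e-01  2.31425712e-01  3.58838696e+02]
 [-9.98952847e-01 -4.55915292e-02  3.82382628e-03 -3.50073200e+00]
 [ 6.83505690e-03 -2.31356356e-01 -9.72845064e-01  9.78959749e+02]
 [ 0.00000000e+00  0.00000000e+00  0.00000000e+00  1.00000000e+00]]
scene 51.842459815350395 275.19256378330914 212.51720978753593 -0.02205722973760008 [[ 7.11785337e-02  6.53729126e-01 -7.53373643e-01  1.34555934e+03]
 [ 9.97434937e-01 -5.23734613e-02  4.87910607e-02 -4.13940290e+01]
 [-7.56064789e-03 -7.54914068e-01 -6.55780136e-01  7.78264797e+02]
 [ 0.00000000e+00  0.00000000e+00  0.00000000e+00  1.00000000e+00]]
```

View pics/top0.png

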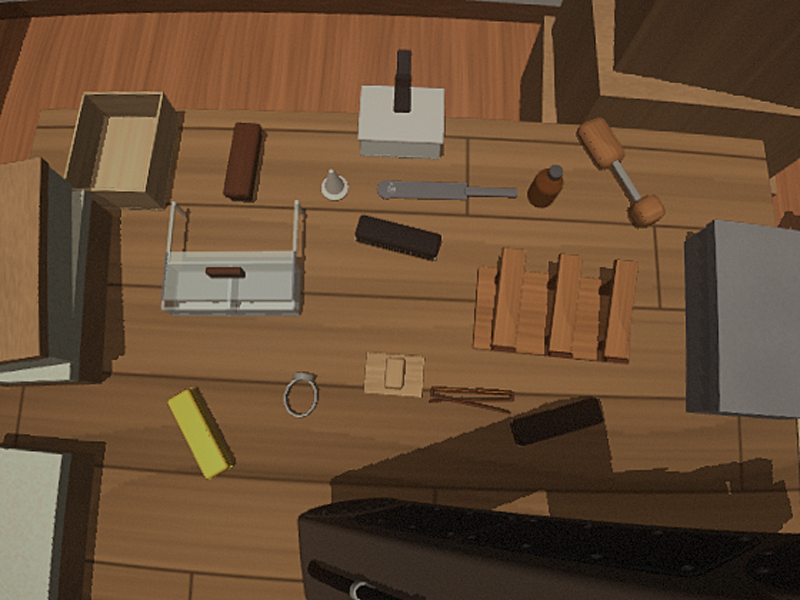

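View pics/scene0.png

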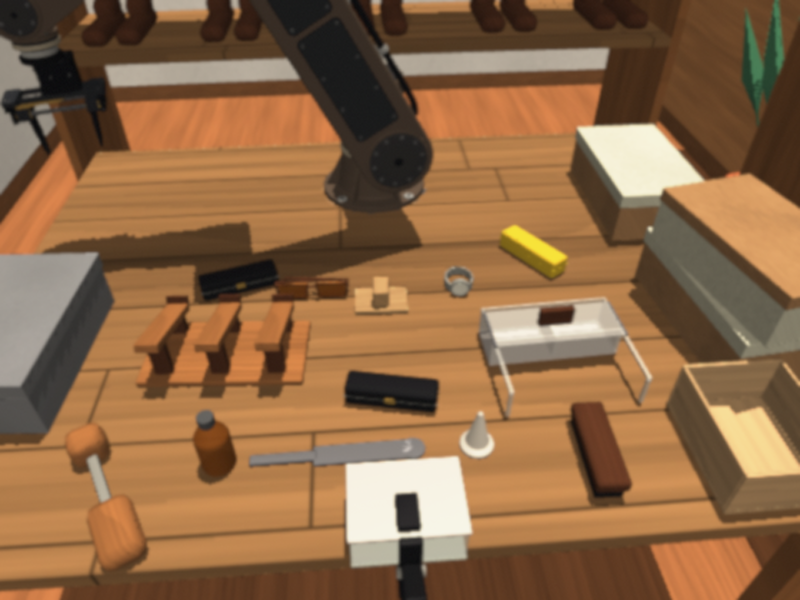

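```bash
cat > h.py <<'E'
import cv2,pickle,numpy as np
def K(c):
    f=c['frame'].shape[0]/2/np.tan(np.radians(c['vertical_fov']/2)); return f
def proj(c,P):
    P=np.atleast_2d(P).astype(float);W=np.array(c['world_from_camera'])
    q=(P-W[:3,3])@W[:3,:3];s=q[:,:2]/q[:,2:];r2=(s**2).sum(1,keepdims=True)
    return s*(1+c['k1']*r2)*K(c)+[c['cx'],c['cy']]
def ray(c,uv,z):
    d=(np.atleast_2d(uv)-[c['cx'],c['cy']])/K(c);s=d.copy()
    for _ in range(20): s=d/(1+c['k1']*(s**2).sum(1,keepdims=True))
    W=np.array(c['world_from_camera']);v=np.c_[s,np.ones(len(s))]@W[:3,:3].T
    return W[:3,3]+v*((np.asarray(z)-W[2,3])/v[:,2])[:,None]
def tile(c,u,v,k,w=400,h=300):
    t=cv2.resize(c['frame'][v:v+h//k,u:u+w//k,::-1],None,fx=k,fy=k,interpolation=cv2.INTER_CUBIC)
    t=cv2.convertScaleAbs(t,alpha=1.4,beta=15)
    o=np.zeros((h,w,3),np.uint8);o[:t.shape[0],:t.shape[1]]=t
    st=10
    for x in range(0,w,st*k): cv2.line(o,(x,0),(x,4 if (x//k//st)%5 else 10),(255,255,255),1)
    for y in range(0,h,st*k): cv2.line(o,(0,y),(4 if (y//k//st)%5 else 10,y),(255,255,255),1)
    cv2.rectangle(o,(0,0),(w-1,h-1),(0,0,255),1)
    return o
def sheet(fn,ts): cv2.imwrite(fn,np.vstack([np.hstack(ts[:2]),np.hstack(ts[2:])]))
def Rz(a): return np.array([[np.cos(a),-np.sin(a),0],[np.sin(a),np.cos(a),0],[0,0,1]])
E
python3 - <<'E'
from h import *
t=pickle.load(open('top0.pkl','rb'));s=pickle.load(open('scene0.pkl','rb'))
sheet('pics/a.png',[tile(t,98,130,3),tile(t,322,165,3),tile(t,240,140,5),tile(t,350,265,5)])
sheet('pics/b.png',[tile(t,235,230,5),tile(s,240,180,5),tile(s,325,200,3),tile(s,90,190,3)])
E
```

```text
(no output)
```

View pics/a.png

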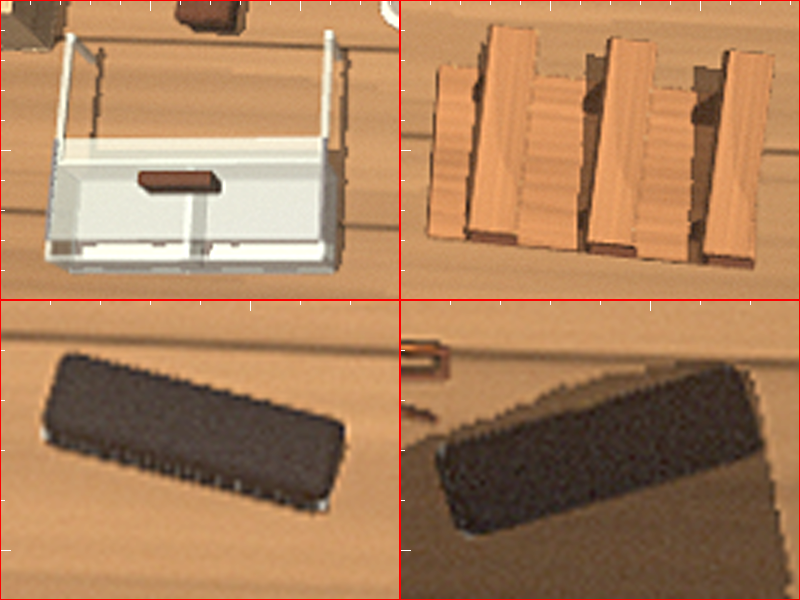

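View pics/b.png

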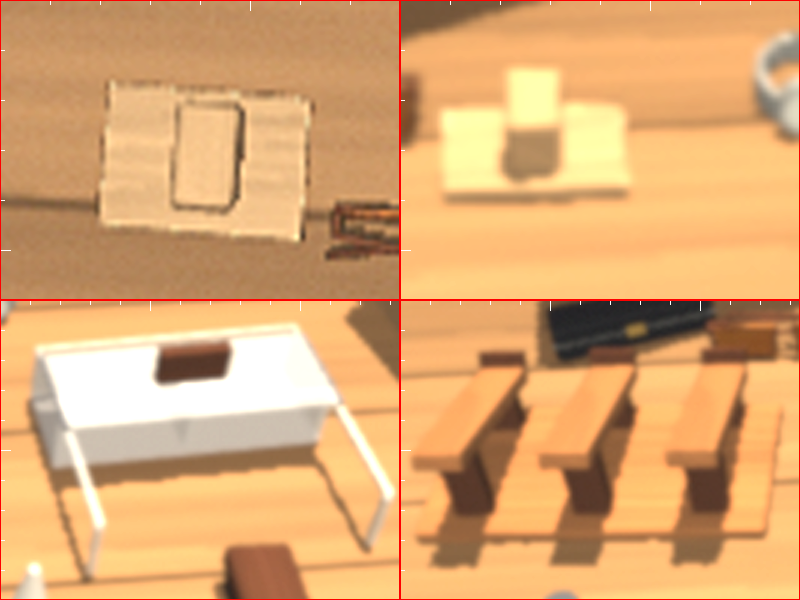

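```bash
cat > fit.py <<'E'
from h import *
from scipy.optimize import least_squares,minimize
t=pickle.load(open('top0.pkl','rb'));s=pickle.load(open('scene0.pkl','rb'))
def fit(name,obs,x0):
    # obs: (cam, local xyz, uv)
    def res(p): return np.concatenate([(proj(c,np.array([p[0],p[1],0])+Rz(p[2])@np.array(l,float))-uv)[0] for c,l,uv in obs])
    r=least_squares(res,x0,loss='soft_l1');print(name,np.round(r.x[:2],1),'yaw deg',round(np.degrees(r.x[2]),2));print(np.round(res(r.x).reshape(-1,2),1).tolist());return r.x
T=lambda o,k,a,b:np.array(o)+np.array([a,b])/k
o=(235,230)
I=lambda x,y,z,a,b:(t,(x,y,z),T(o,5,a,b))
ins=fit('insert',[I(35,50,10,110,82),I(35,-50,10,310,98),I(-35,-50,10,302,240),I(-35,50,10,100,225),
 I(25,15,46,178,101),I(25,-15,46,243,107),I(-25,-15,46,237,210),I(-25,15,46,172,206)],[450,0,0])
c18,s18=np.cos(np.radians(18)),np.sin(np.radians(18))
def A(i,x,y,z): return (x*c18-z*s18, 95*i+y, 81+x*s18+z*c18)
S=lambda i,x,y,z,a,b:(t,A(i,x,y,z),T((322,165),3,a,b))
obs=[S(1,85,19,0,88,26),S(1,85,-19,0,138,30),S(0,85,19,0,209,38),S(0,85,-19,0,256,41),S(-1,85,19,0,324,50),S(-1,85,-19,0,372,54),
 S(1,-85,19,13,70,232),S(1,-85,-19,13,117,237),S(0,-85,19,13,187,243),S(0,-85,-19,13,235,247),S(-1,-85,19,13,305,257),S(-1,-85,-19,13,353,260)]
st=fit('stand',obs,[550,-200,0])
G=lambda c,o,x,y,z,a,b:(c,(x,y,z),T(o,3,a,b))
so=(325,200);to=(98,130)
org=fit('org',[G(s,so,42.5,-114,62,72,130),G(s,so,42.5,114,62,337,103),G(s,so,-42.5,-114,62,38,48),G(s,so,-42.5,114,62,298,25),
 G(t,to,-42.5,114,0,65,270),G(t,to,-42.5,-114,0,335,271),G(t,to,6,30,96,138,171),G(t,to,6,-30,96,213,171),
 G(s,so,6,-30,64,157,83),G(s,so,6,30,64,230,76)],[600,250,0])
def case(name,win,x0):
    u0,v0,u1,v1=win;im=t['frame'].astype(int);m=np.zeros(im.shape[:2],np.uint8)
    sub=im[v0:v1,u0:u1];m[v0:v1,u0:u1]=(sub.max(2)<THR).astype(np.uint8)
    print(np.percentile(sub.max(2),[5,20,40,60,80]))
    k,l,stt,_=cv2.connectedComponentsWithStats(m);b=1+np.argmax(stt[1:,4]);m=cv2.resize((l==b).astype(np.uint8),None,fx=4,fy=4,interpolation=cv2.INTER_NEAREST)
    # rounded box: vertices inset 
    V=[]
    r=5
    for sx in(-1,1):
        for sy in(-1,1):
            for sz in(-1,1):
                for d in[(0,r,r),(r,0,r),(r,r,0)]: V.append((sx*(75-d[0]),sy*(22-d[1]),20+sz*(20-d[2])))
    V=np.array(V,float)
    def cost(p):
        h=cv2.convexHull((proj(t,np.array([p[0],p[1],0])+V@Rz(p[2]).T)*4+1.5).astype(np.float32));q=np.zeros_like(m)
        cv2.fillConvexPoly(q,np.round(h*16).astype(np.int32),1,shift=4);return 1-(m&q).sum()/(m|q).sum()
    best=minimize(cost,x0,method='Nelder-Mead',options=dict(initial_simplex=[x0,[x0[0]+15,x0[1],x0[2]],[x0[0],x0[1]+15,x0[2]],[x0[0],x0[1],x0[2]+.15]]))
    print(name,np.round(best.x[:2],1),round(np.degrees(best.x[2]),1),'1-iou',best.fun);return best.x
def guess(a,b):
    P=ray(t,[a,b],[20,20]);d=P[1]-P[0];m=P.mean(0);return [m[0],m[1],np.arctan2(d[1],d[0])]
THR=70
cf=case('far',(240,140,320,200),guess((253,157),(305,173)))
THR=62
cn=case('near',(350,270,430,320),guess((361,301),(419,286)))
E
python3 fit.py
```

```text
insert [443.1 -10.4] yaw deg -1.45
[[-0.0, 0.3], [0.4, -0.1], [0.3, 0.2], [-0.3, 0.2], [0.2, -0.2], [-0.2, -0.5], [-0.4, 0.1], [-0.1, -0.0]]
stand [ 565.8 -285.8] yaw deg -2.92
[[0.2, -2.0], [-0.4, -1.8], [-0.1, -2.1], [0.1, -1.5], [0.9, -2.0], [0.3, -1.8], [-0.8, 2.0], [-0.4, 1.8], [0.3, 2.0], [0.1, 2.1], [0.3, 0.9], [-0.3, 1.2]]
org [590.3 281.9] yaw deg 4.26
[[-2.3, -1.3], [1.5, -2.6], [-0.1, 2.1], [0.3, 0.7], [1.7, -3.1], [-0.5, -5.7], [-1.6, 0.6], [-1.5, -0.1], [-0.9, -0.5], [-1.6, -0.8]]
[ 40.  48. 131. 136. 140.]
far [687.4  -5.7] -102.5 1-iou 0.0753127126184121
[ 25.  30.  60.  64. 117.]
near [ 375.1 -286.5] -72.9 1-iou 0.3253486241644895
```

```bash
python3 - <<'E'
src=open('fit.py').read()
src=src.replace("-85,19,13","-77,19,13").replace("-85,-19,13","-77,-19,13").replace("THR=62","THR=46")
i=src.index("org=fit(");j=src.index("def case(")
src=src[:i]+'''
ob=[G(t,to,-42.5,114,0,65,270),G(t,to,-42.5,-114,0,335,271),G(s,so,42.5,-114,0,52,167),G(s,so,42.5,114,0,320,140)]
og=[G(t,to,6,30,96,138,171),G(t,to,6,-30,96,213,171),G(s,so,6,-30,64,157,83),G(s,so,6,30,64,230,76)]
org=fit('org',ob,[590,280,0.05])
gr=fit('grip',og,[590,280,0.05])
'''+src[j:]+'''
def wire(c,im,P,col,k):
    q=(proj(c,P)*k).round().astype(int)
    for a,b in zip(q[:-1],q[1:]): cv2.line(im,tuple(int(v) for v in a),tuple(int(v) for v in b),col,1,cv2.LINE_AA)
def box(x0,x1,y0,y1,z0,z1):
    a=[(x0,y0),(x1,y0),(x1,y1),(x0,y1),(x0,y0)];return np.array([(x,y,z0) for x,y in a]+[(x,y,z1) for x,y in a])
def W(p,L): return np.array([p[0],p[1],0])+L@Rz(p[2]).T
out=[]
for c in(t,s):
    k=5;im=cv2.resize(c['frame'][:,:,::-1],None,fx=k,fy=k,interpolation=cv2.INTER_CUBIC)
    im=cv2.convertScaleAbs(im,alpha=1.3,beta=10)
    wire(c,im,W(org,box(-42.5,42.5,-114,114,0,58)),(0,0,255),k)
    wire(c,im,W(gr,box(-6,6,-30,30,62,96)),(0,255,0),k)
    wire(c,im,W(gr,box(-42.5,42.5,-114,114,58,62)),(255,255,0),k)
    for p in(cf,cn): wire(c,im,W(p,box(-75,75,-22,22,0,40)),(0,255,0),k)
    for i in(-1,0,1): wire(c,im,W(st,np.array([A(i,*q) for q in[(-77,19,0),(85,19,0),(85,-19,0),(-77,-19,0),(-77,-19,13),(-77,19,13),(-77,19,0)]])),(0,255,0),k)
    out.append(im)
a,b=out
cr=lambda im,u,v,f:cv2.resize(im[v*5:v*5+500,u*5:u*5+665],(400,300),interpolation=cv2.INTER_AREA)
sheet('pics/ov.png',[cr(a,98,140,0),cr(a,322,220,0),cr(b,325,200,0),cr(b,90,170,0)])
'''
open('fit.py','w').write(src)
E
python3 fit.py
```

```text
insert [443.1 -10.4] yaw deg -1.45
[[-0.0, 0.3], [0.4, -0.1], [0.3, 0.2], [-0.3, 0.2], [0.2, -0.2], [-0.2, -0.5], [-0.4, 0.1], [-0.1, -0.0]]
stand [ 561.6 -285.1] yaw deg -3.12
[[0.1, -0.5], [-0.5, -0.2], [-0.2, -0.3], [-0.0, 0.3], [0.8, -0.2], [0.3, 0.1], [-0.8, 0.2], [-0.3, 0.1], [0.3, 0.4], [0.2, 0.6], [0.4, -0.6], [-0.1, -0.1]]
org [578.4 281.9] yaw deg 2.83
[[0.8, 0.3], [-1.3, -0.0], [0.2, 0.1], [-0.4, 0.5]]
grip [592.  281.3] yaw deg 2.7
[[-1.2, -0.4], [-1.1, -0.5], [-1.2, -0.3], [-1.6, -0.0]]
[ 40.  48. 131. 136. 140.]
far [687.4  -5.7] -102.5 1-iou 0.0753127126184121
[ 25.  30.  60.  64. 117.]
near [ 374.9 -285.9] -72.8 1-iou 0.043104732581814575
```

View pics/ov.png

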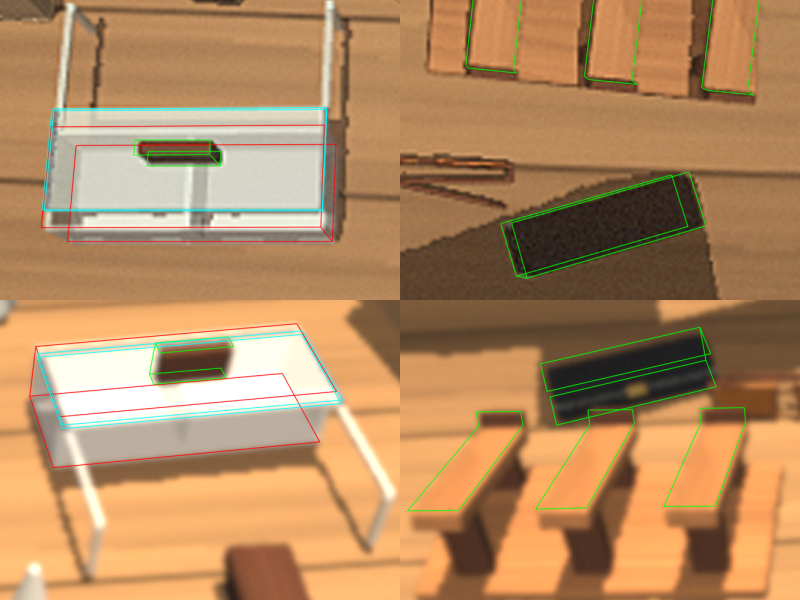

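```bash
cat > plan.py <<'E'
# usage: plan.py x,y,z,yawdeg ... -> one line per arm call: tx ty tz roll (tool axes at the start of that call)
import sys,numpy as np
from cell import env
s=env.state();p=np.array(s['eef_pos']);y=np.degrees(s['tcp_rot'][2])
print('now t',round(s['t'],1),p.round(1),round(y,2),'open',round(s['opening'],3),'F',np.round(s['ft_force'],1),'j',np.degrees(s['joints']).round(0))
for a in sys.argv[1:]:
    g=np.array([float(v) for v in a.split(',')]);dy=(g[3]-y+180)%360-180
    n=max(1,int(np.ceil(max(np.linalg.norm(g[:3]-p)/235,abs(dy)/41))));p0,y0=p.copy(),y
    for i in range(1,n+1):
        q=p0+(g[:3]-p0)*i/n;c,sn=np.cos(np.radians(y)),np.sin(np.radians(y));d=q-p
        print(a if i==n else '  via',np.round([d[0]*c+d[1]*sn,d[0]*sn-d[1]*c,-d[2],-dy/n],1).tolist());p=q;y+=dy/n
E
python3 plan.py 450,-200,215,55 591,281.3,180,92.8 591,281.3,78,92.8
```

```text
now t 0.1 [ 167.8 -601.8  214.1] 15.57 open 0.999 F [-0.2 -0.7 -0.1] j [-80.  28.  89.  -0.  63.  -6.]
  via [126.6, -103.8, -0.3, -13.1]
  via [146.9, -72.3, -0.3, -13.1]
450,-200,215,55 [159.4, -37.0, -0.3, -13.1]
  via [158.4, -53.5, 11.7, -12.6]
  via [166.2, -17.7, 11.7, -12.6]
591,281.3,180,92.8 [166.1, 19.0, 11.7, -12.6]
591,281.3,78,92.8 [0.0, 0.0, 102.0, 0.0]
```

>>> {"api": "arm_command", "payload": {"targets": [[126.6,-103.8,0,-13.1,1],[126.6,-103.8,0,-13.1,1],[126.6,-103.8,0,-13.1,1],[126.6,-103.8,0,-13.1,1],[126.6,-103.8,0,-13.1,1]]}}

```text
t: 0.6
eef_pos: [262.9, -466.8, 214.9]
tcp_rot: [3.142, 0.0, 0.503]
ft_force: [0.4, -0.3, -0.3]
opening: 1.001
grip_force: 0.0
```

>>> {"api": "arm_command", "payload": {"targets": [[147,-72.3,0,-13.1,1],[147,-72.3,0,-13.1,1],[147,-72.3,0,-13.1,1],[147,-72.3,0,-13.1,1],[147,-72.3,0,-13.1,1]]}}

```text
t: 1.1
eef_pos: [356.9, -334.1, 214.7]
tcp_rot: [3.141, 0.0, 0.731]
ft_force: [0.3, -0.2, 0.2]
opening: 1.0
grip_force: 0.0
```

>>> {"api": "arm_command", "payload": {"targets": [[159.4,-37,0,-13.1,1],[159.4,-37,0,-13.1,1],[159.4,-37,0,-13.1,1],[159.4,-37,0,-13.1,1],[159.4,-37,0,-13.1,1]]}}

```text
t: 1.6
eef_pos: [451.1, -200.9, 214.4]
tcp_rot: [3.141, 0.0, 0.959]
ft_force: [-0.4, -1.3, 0.9]
opening: 1.0
grip_force: 0.0
```

>>> {"api": "arm_command", "payload": {"targets": [[158.4,-53.5,11.7,-12.6,1],[158.4,-53.5,11.7,-12.6,1],[158.4,-53.5,11.7,-12.6,1],[158.4,-53.5,11.7,-12.6,1],[158.4,-53.5,11.7,-12.6,1]]}}

```text
t: 2.1
eef_pos: [498.2, -40.5, 202.6]
tcp_rot: [-3.141, 0.0, 1.178]
ft_force: [-1.3, 0.2, -0.1]
opening: 1.0
grip_force: 0.0
```

>>> {"api": "arm_command", "payload": {"targets": [[166.2,-17.7,11.7,-12.6,1],[166.2,-17.7,11.7,-12.6,1],[166.2,-17.7,11.7,-12.6,1],[166.2,-17.7,11.7,-12.6,1],[166.2,-17.7,11.7,-12.6,1]]}}

```text
t: 2.6
eef_pos: [545.9, 119.6, 190.7]
tcp_rot: [-3.141, 0.0, 1.398]
ft_force: [-0.6, -0.8, -0.4]
opening: 0.999
grip_force: 0.0
```

>>> {"api": "arm_command", "payload": {"targets": [[166.1,19,11.7,-12.6,1],[166.1,19,11.7,-12.6,1],[166.1,19,11.7,-12.6,1],[166.1,19,11.7,-12.6,1],[166.1,19,11.7,-12.6,1]]}}

```text
t: 3.1
eef_pos: [593.3, 279.6, 178.8]
tcp_rot: [-3.141, 0.001, 1.618]
ft_force: [-0.7, -0.5, -0.0]
opening: 1.003
grip_force: 0.0
```

```bash
python3 plan.py 591,281.3,110,92.8 591,281.3,70,92.8; python3 - <<'E'
from h import *
from cell import env
t=env.read_camera('top');s=env.read_camera('scene')
sheet('pics/c.png',[tile(t,98,130,3),tile(s,325,180,3),tile(t,235,230,5),tile(t,240,140,5)])
E
```

```text
now t 3.1 [593.3 279.6 178.8] 92.68 open 1.003 F [-0.7 -0.5 -0. ] j [19. 33. 87. -0. 61. 17.]
591,281.3,110,92.8 [1.8, -2.3, 68.8, -0.1]
591,281.3,70,92.8 [0.0, 0.0, 40.0, -0.0]
```

View pics/c.png

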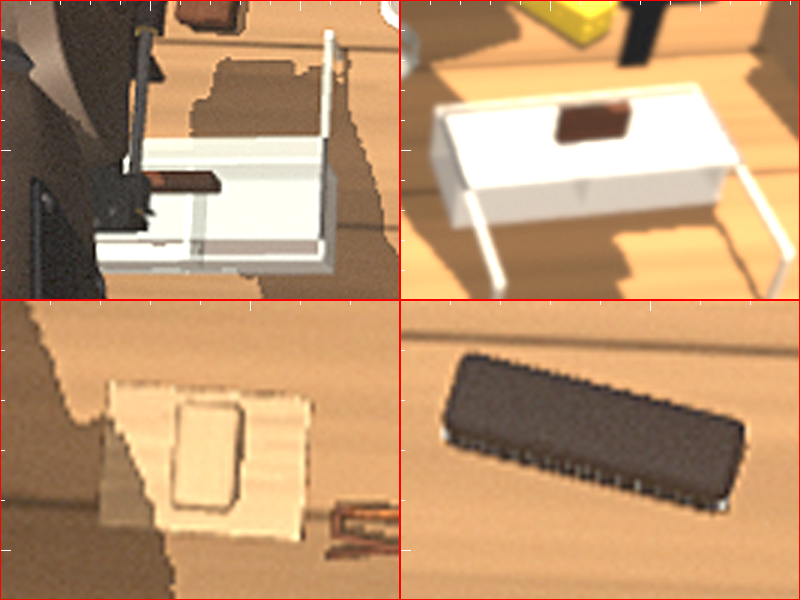

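>>> {"api": "arm_command", "payload": {"targets": [[1.8,-2.3,50,0,1],[1.8,-2.3,90,0,1],[1.8,-2.3,108,0,1],[1.8,-2.3,108,0,1]]}}

```text
t: 3.6
eef_pos: [589.2, 279.3, 69.4]
tcp_rot: [-3.137, 0.002, 1.615]
ft_force: [0.6, -0.5, -0.4]
opening: 1.001
grip_force: 0.0
```

>>> {"api": "arm_command", "payload": {"targets": [[0,0,0,0,0.05],[0,0,0,0,0.05],[0,0,0,0,0.05],[0,0,0,0,0.05],[0,0,0,0,0.05]]}}

```text
t: 4.1
eef_pos: [590.2, 282.4, 72.1]
tcp_rot: [3.141, -0.0, 1.618]
ft_force: [-0.6, -0.4, 0.2]
opening: 0.636
grip_force: 0.0
```

>>> {"api": "arm_command", "payload": {"targets": [[0,0,0,0,0.05],[0,0,0,0,0.05],[0,0,0,0,0.05],[0,0,0,0,0.05],[0,0,0,0,0.05]]}}

```text
t: 4.6
eef_pos: [590.1, 282.3, 71.4]
tcp_rot: [-3.142, 0.0, 1.618]
ft_force: [-0.0, -0.7, -0.2]
opening: 0.216
grip_force: 0.0
```

>>> {"api": "arm_command", "payload": {"targets": [[0,0,0,0,0.05],[0,0,0,0,0.05],[0,0,0,0,0.05],[0,0,0,0,0.05],[0,0,0,0,0.05]]}}

```text
t: 5.1
eef_pos: [590.1, 282.3, 71.4]
tcp_rot: [3.142, 0.0, 1.618]
ft_force: [1.9, 0.6, -1.4]
opening: 0.124
grip_force: 30.0
```

>>> {"api": "arm_command", "payload": {"targets": [[0,18,0,0,0.05],[0,36,0,0,0.05],[0,54,0,0,0.05],[0,72,0,0,0.05],[0,85,0,0,0.05]]}}

```text
t: 5.6
eef_pos: [675.4, 286.5, 71.5]
tcp_rot: [-3.141, -0.0, 1.617]
ft_force: [-2.8, 1.8, 1.7]
opening: 0.127
grip_force: 30.0
```

>>> {"api": "arm_command", "payload": {"targets": [[0,0,0,0,0.05],[0,3,0,0,0.05],[0,5,0,0,0.05],[0,7,0,0,0.05]]}}

```text
t: 6.0
eef_pos: [681.4, 286.7, 71.5]
tcp_rot: [-3.141, 0.0, 1.618]
ft_force: [-1.1, 1.5, -0.2]
opening: 0.126
grip_force: 30.0
```

>>> {"api": "arm_command", "payload": {"targets": [[0,1,0,0,0.05],[0,2,0,0,0.05],[0,2,0,0,0.05]]}}

```text
t: 6.3
eef_pos: [684.0, 286.9, 71.5]
tcp_rot: [3.142, -0.0, 1.618]
ft_force: [-1.2, 2.6, 0.3]
opening: 0.125
grip_force: 30.0
```

>>> {"api": "arm_command", "payload": {"targets": [[0,1.5,0,0,0.05],[0,3,0,0,0.05],[0,3,0,0,0.05]]}}

```text
t: 6.6
eef_pos: [686.8, 287.0, 71.5]
tcp_rot: [-3.141, -0.0, 1.618]
ft_force: [-2.8, 4.0, 1.0]
opening: 0.123
grip_force: 30.0
```

>>> {"api": "arm_command", "payload": {"targets": [[0,1.5,0,0,0.05],[0,1.5,0,0,0.05],[0,1.5,0,0,0.05]]}}

```text
t: 6.9
eef_pos: [686.9, 287.0, 71.4]
tcp_rot: [-3.138, 0.001, 1.618]
ft_force: [-11.5, 2.5, 5.2]
opening: 0.124
grip_force: 30.0
```

>>> {"api": "arm_command", "payload": {"targets": [[0,1,0,0,0.05],[0,1,0,0,0.05],[0,1,0,0,0.05]]}}

```text
t: 7.2
eef_pos: [686.9, 287.0, 71.4]
tcp_rot: [-3.135, 0.001, 1.618]
ft_force: [-17.3, 1.3, 7.4]
opening: 0.124
grip_force: 30.0
```

>>> {"api": "arm_command", "payload": {"targets": [[0,-2.5,0,0,0.05],[0,-2.5,0,0,0.6],[0,-2.5,0,0,0.6],[0,-2.5,0,0,0.6],[0,-2.5,0,0,0.6]]}}

```text
t: 7.7
eef_pos: [687.2, 286.5, 71.4]
tcp_rot: [3.141, 0.0, 1.617]
ft_force: [-0.2, 1.0, 0.4]
opening: 0.407
grip_force: 0.0
```

>>> {"api": "arm_command", "payload": {"targets": [[0,0,-40,0,0.7],[0,0,-80,0,0.7],[0,0,-90,0,0.7],[0,0,-90,0,0.7]]}}

```text
t: 8.1
eef_pos: [687.7, 286.9, 163.5]
tcp_rot: [3.138, -0.001, 1.617]
ft_force: [-1.2, -0.0, -0.3]
opening: 0.689
grip_force: 0.0
```

```bash
python3 plan.py 445,-10,150,-1.45; python3 - <<'E'
from h import *
from cell import env
t=env.read_camera('top')
sheet('pics/d.png',[tile(t,98,130,3),tile(t,322,165,3),tile(t,235,230,5),tile(t,240,140,5)])
E
```

```text
now t 8.1 [687.7 286.9 163.5] 92.67 open 0.689 F [-1.2 -0.  -0.3] j [18. 41. 73. -0. 66. 15.]
  via [-95.1, -85.4, 4.5, 31.4]
  via [-125.7, -23.4, 4.5, 31.4]
445,-10,150,-1.45 [-119.5, 45.4, 4.5, 31.4]
```

View pics/d.png

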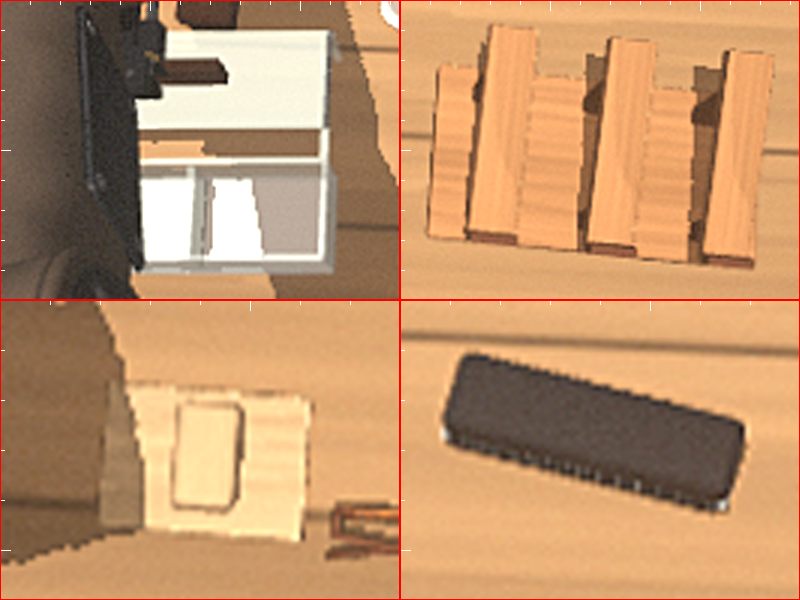

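>>> {"api": "arm_command", "payload": {"targets": [[-95.1,-85.4,4.5,31.4,0.7],[-95.1,-85.4,4.5,31.4,0.7],[-95.1,-85.4,4.5,31.4,0.7],[-95.1,-85.4,4.5,31.4,0.7],[-95.1,-85.4,4.5,31.4,0.7]]}}

```text
t: 8.65
eef_pos: [605.4, 187.1, 155.6]
tcp_rot: [-3.14, 0.002, 1.067]
ft_force: [0.0, 0.5, 0.1]
opening: 0.701
grip_force: 0.0
```

>>> {"api": "arm_command", "payload": {"targets": [[-125.7,-23.4,4.5,31.4,0.7],[-125.7,-23.4,4.5,31.4,0.7],[-125.7,-23.4,4.5,31.4,0.7],[-125.7,-23.4,4.5,31.4,0.7],[-125.7,-23.4,4.5,31.4,0.7]]}}

```text
t: 9.15
eef_pos: [525.0, 88.6, 151.8]
tcp_rot: [-3.141, 0.001, 0.522]
ft_force: [0.2, 0.3, -0.5]
opening: 0.7
grip_force: 0.0
```

>>> {"api": "arm_command", "payload": {"targets": [[-119.5,45.4,4.5,31.4,0.7],[-119.5,45.4,4.5,31.4,0.7],[-119.5,45.4,4.5,31.4,0.7],[-119.5,45.4,4.5,31.4,0.7],[-119.5,45.4,4.5,31.4,0.7]]}}

```text
t: 9.65
eef_pos: [444.5, -10.1, 147.7]
tcp_rot: [-3.142, 0.0, -0.024]
ft_force: [0.6, 0.2, 0.5]
opening: 0.701
grip_force: 0.0
```

```bash
python3 plan.py 444,-10,80,-1.45 444,-10,15,-1.45; python3 - <<'E'
from h import *
from cell import env
t=env.read_camera('top');s=env.read_camera('scene')
sheet('pics/e.png',[tile(t,98,130,3),tile(t,200,200,3),tile(s,240,160,5),tile(s,220,130,3)])
E
```

```text
now t 9.7 [444.5 -10.1 147.7] -1.37 open 0.701 F [0.6 0.2 0.5] j [-10.  19. 118.  -0.  43.  82.]
444,-10,80,-1.45 [-0.5, -0.1, 67.7, 0.1]
444,-10,15,-1.45 [0.0, -0.0, 65.0, -0.0]
```

View pics/e.png

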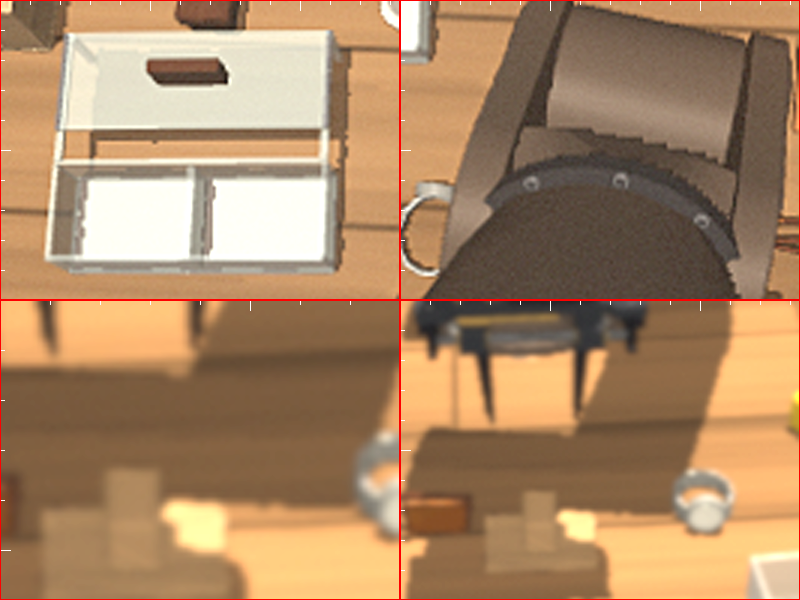

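>>> {"api": "arm_command", "payload": {"targets": [[-0.5,0,50,0,0.7],[-0.5,0,90,0,0.7],[-0.5,0,120,0,0.7],[-0.5,0,133,0,0.7],[-0.5,0,133,0,0.7]]}}

```text
t: 10.25
eef_pos: [443.2, -9.2, 13.0]
tcp_rot: [-3.141, 0.004, -0.021]
ft_force: [0.2, 0.9, -0.5]
opening: 0.7
grip_force: 0.0
```

>>> {"api": "arm_command", "payload": {"targets": [[0,0,0,0,0.25],[0,0,0,0,0.25],[0,0,0,0,0.25],[0,0,0,0,0.25],[0,0,0,0,0.25]]}}

```text
t: 10.75
eef_pos: [443.9, -10.0, 15.5]
tcp_rot: [3.141, -0.001, -0.026]
ft_force: [-0.6, 1.1, 0.9]
opening: 0.337
grip_force: 0.6
```

>>> {"api": "arm_command", "payload": {"targets": [[0,0,0,0,0.2],[0,0,0,0,0.2],[0,0,0,0,0.2]]}}

```text
t: 11.05
eef_pos: [443.8, -10.0, 15.4]
tcp_rot: [3.141, -0.001, -0.027]
ft_force: [-0.7, 1.6, 6.9]
opening: 0.311
grip_force: 30.0
```

>>> {"api": "arm_command", "payload": {"targets": [[0,0,-30,0,0.2],[0,0,-60,0,0.2],[0,0,-90,0,0.2],[0,0,-110,0,0.2],[0,0,-110,0,0.2]]}}

```text
t: 11.55
eef_pos: [444.6, -10.2, 127.1]
tcp_rot: [3.141, -0.004, -0.027]
ft_force: [0.0, -0.2, -1.3]
opening: 0.315
grip_force: 30.0
```

```bash
python3 plan.py 580.5,225.2,125,2.8 580.5,225.2,72,2.8 580.5,225.2,22,2.8;  python3 - <<'E'
from h import *
from cell import env
s=env.read_camera('scene')
sheet('pics/f.png',[tile(s,220,130,3),tile(s,325,180,3)]*2)
E
```

```text
now t 11.6 [444.6 -10.2 127.1] -1.52 open 0.315 F [ 0.  -0.2 -1.3] j [-10.  21. 120.  -0.  39.  82.]
  via [64.8, -119.4, 1.1, -2.2]
580.5,225.2,125,2.8 [69.3, -116.9, 1.1, -2.2]
580.5,225.2,72,2.8 [0.0, 0.0, 53.0, -0.0]
580.5,225.2,22,2.8 [0.0, 0.0, 50.0, -0.0]
```

View pics/f.png

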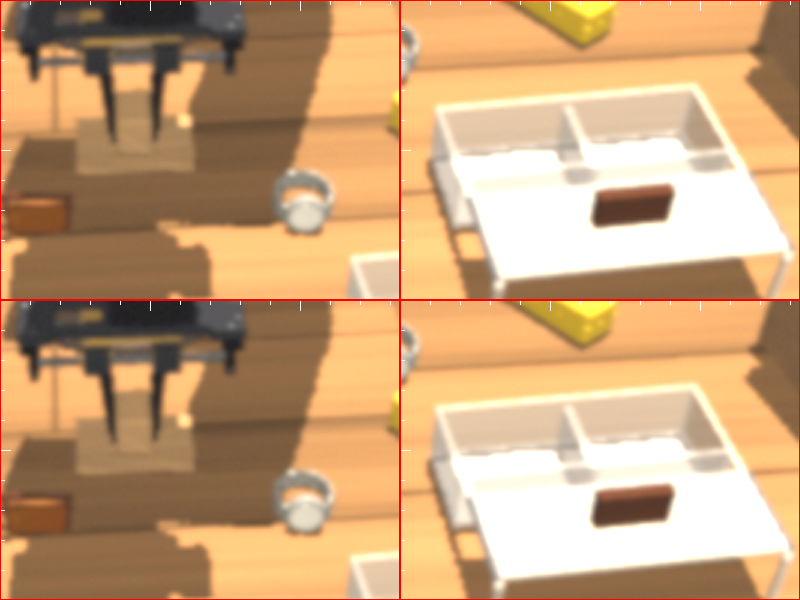

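>>> {"api": "arm_command", "payload": {"targets": [[64.8,-119.4,1,-2.2,0.2],[64.8,-119.4,1,-2.2,0.2],[64.8,-119.4,1,-2.2,0.2],[64.8,-119.4,1,-2.2,0.2],[64.8,-119.4,1,-2.2,0.2]]}}

```text
t: 12.1
eef_pos: [510.8, 108.0, 122.3]
tcp_rot: [3.141, 0.003, 0.013]
ft_force: [-0.6, -0.4, -0.8]
opening: 0.318
grip_force: 30.0
```

>>> {"api": "arm_command", "payload": {"targets": [[69.3,-116.9,1,-2.2,0.2],[69.3,-116.9,1,-2.2,0.2],[69.3,-116.9,1,-2.2,0.2],[69.3,-116.9,1,-2.2,0.2],[69.3,-116.9,1,-2.2,0.2]]}}

```text
t: 12.6
eef_pos: [578.8, 224.5, 121.8]
tcp_rot: [3.141, 0.002, 0.05]
ft_force: [-0.3, -0.3, -1.2]
opening: 0.314
grip_force: 30.0
```

```bash
python3 plan.py 580.5,225.2,80,2.8;  python3 - <<'E'
from h import *
from cell import env
t=env.read_camera('top');s=env.read_camera('scene')
sheet('pics/g.png',[tile(t,98,130,3),tile(s,325,180,3),tile(t,130,170,5),tile(s,340,190,5)])
E
```

```text
now t 12.6 [578.8 224.5 121.8] 2.87 open 0.314 F [-0.3 -0.3 -1.2] j [ 15.  34.  95.  -0.  51. 102.]
580.5,225.2,80,2.8 [1.7, -0.6, 41.8, 0.1]
```

View pics/g.png

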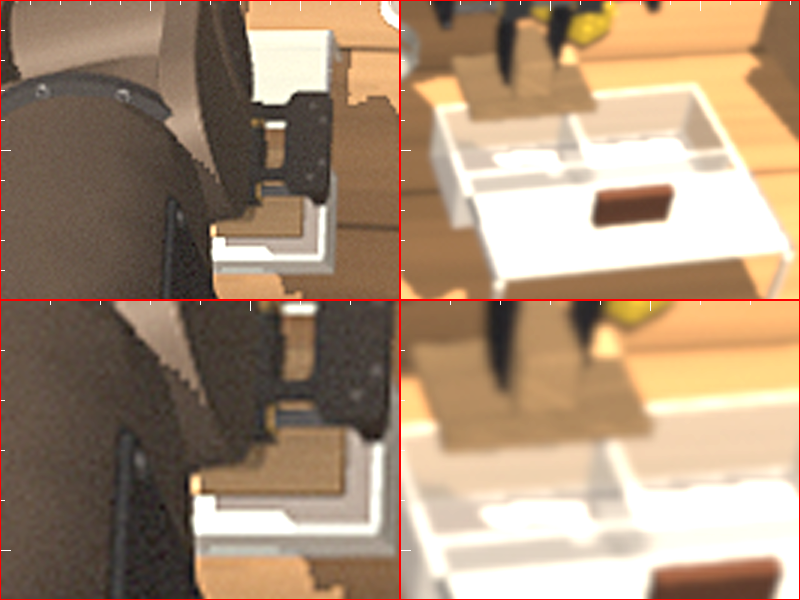

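```bash
python3 - <<'E'
from h import *
t=pickle.load(open('top0.pkl','rb'))
print('insert corner seen',ray(t,[(199,209)],[116]).round(1))
R=Rz(np.radians(2.87));print('pred',(np.array([578.8,224.5,0])+R@[-35.7,-50,0]).round(1))
print('org inner FR, outer FR, outer FL seen',ray(t,[(204.7,215.3),(206.3,217),(113.3,217)],[58]*3).round(1))
R=Rz(np.radians(2.8));print('pred',[(np.array([577,281.6,0])+R@np.array(v)).round(1) for v in [(-38.5,-110,0),(-42.5,-114,0),(-42.5,114,0)]])
# outline of organiser in clean picture from fit: base corners
print('base',ray(t,[(98+335/3,130+271/3),(98+65/3,130+270/3)],[0,0]).round(1))
E
```

```text
insert corner seen [[544.7 169.2 116. ]]
pred [545.6 172.8   0. ]
org inner FR, outer FR, outer FL seen [[542.5 165.7  58. ]
 [538.5 161.6  58. ]
 [527.4 389.2  58. ]]
pred [array([543.9, 169.9,   0. ]), array([540.1, 165.7,   0. ]), array([529. , 393.4,   0. ])]
base [[541.7 162.7   0. ]
 [531.  395.9   0. ]]
```

>>> {"api": "arm_command", "payload": {"targets": [[1.5,-0.5,20,0,0.2],[1.5,-0.5,40,0,0.2],[1.5,-0.5,48,0,0.2],[1.5,-0.5,48,0,0.2]]}}

```text
t: 13.1
eef_pos: [580.4, 224.8, 74.2]
tcp_rot: [3.141, 0.002, 0.049]
ft_force: [-0.5, -0.4, -0.9]
opening: 0.315
grip_force: 30.0
```

>>> {"api": "arm_command", "payload": {"targets": [[0,0,5,0,0.2],[0,0,10,0,0.2],[0,0,15,0,0.2],[0,0,20,0,0.2]]}}

```text
t: 13.5
eef_pos: [581.1, 226.0, 54.9]
tcp_rot: [3.142, -0.0, 0.05]
ft_force: [0.8, -0.1, -1.3]
opening: 0.319
grip_force: 30.0
```

Inside with no contact; lower to the floor.

>>> {"api": "arm_command", "payload": {"targets": [[-0.5,0.5,10,0,0.2],[-0.5,0.5,20,0,0.2],[-0.5,0.5,28,0,0.2],[-0.5,0.5,32,0,0.2],[-0.5,0.5,33,0,0.2]]}}

```text
t: 14.0
eef_pos: [580.3, 225.3, 21.3]
tcp_rot: [3.141, 0.001, 0.05]
ft_force: [0.3, 0.8, -0.9]
opening: 0.317
grip_force: 30.0
```

>>> {"api": "arm_command", "payload": {"targets": [[0,0,1,0,0.2],[0,0,1.5,0,0.2],[0,0,1.5,0,0.2]]}}

```text
t: 14.3
eef_pos: [580.7, 225.4, 20.7]
tcp_rot: [3.142, -0.0, 0.05]
ft_force: [0.2, -0.4, -1.1]
opening: 0.313
grip_force: 30.0
```

>>> {"api": "arm_command", "payload": {"targets": [[0,0,1,0,0.2],[0,0,1,0,0.2],[0,0,1,0,0.55],[0,0,1,0,0.55],[0,0,1,0,0.55]]}}

```text
t: 14.8
eef_pos: [580.6, 225.4, 19.5]
tcp_rot: [3.142, -0.0, 0.05]
ft_force: [0.4, 0.4, -0.1]
opening: 0.506
grip_force: 0.0
```

>>> {"api": "arm_command", "payload": {"targets": [[0,0,0,0,0.55],[0,0,-20,0,0.55],[0,0,-60,0,0.55],[0,0,-110,0,0.55],[0,0,-150,0,0.55]]}}

```text
t: 15.3
eef_pos: [580.7, 225.4, 171.9]
tcp_rot: [-3.141, -0.001, 0.05]
ft_force: [0.7, 0.9, -0.2]
opening: 0.549
grip_force: 0.0
```

```bash
python3 plan.py 440,100,165,85;  python3 - <<'E'
from h import *
from cell import env
s=env.read_camera('scene');pickle.dump(s,open('s1.pkl','wb'))
E
```

```text
now t 15.3 [580.7 225.4 171.9] 2.88 open 0.549 F [ 0.7  0.9 -0.2] j [ 15.  30.  92.  -0.  57. 102.]
  via [-48.9, 39.4, 2.3, -27.4]
  via [-61.6, 12.5, 2.3, -27.4]
440,100,165,85 [-60.4, -17.2, 2.3, -27.4]
```

```bash
python3 plan.py 687.2,286.9,165,92.7 687.2,286.9,71,92.7
```

```text
now t 15.3 [582.8 226.1 178.2] 2.88 open 0.548 F [1.2 0.1 5.7] j [ 15.  30.  92.  -0.  57. 102.]
  via [35.8, -18.5, 4.4, -29.9]
  via [40.2, 1.8, 4.4, -29.9]
687.2,286.9,165,92.7 [33.9, 21.7, 4.4, -29.9]
687.2,286.9,71,92.7 [0.0, 0.0, 94.0, -0.0]
```

>>> {"api": "arm_command", "payload": {"targets": [[36.5,-18.5,1,-29.9,0.7],[36.5,-18.5,1,-29.9,0.7],[36.5,-18.5,1,-29.9,0.7],[36.5,-18.5,1,-29.9,0.7],[36.5,-18.5,1,-29.9,0.7]]}}

```text
t: 15.85
eef_pos: [616.0, 245.7, 168.0]
tcp_rot: [-3.142, 0.0, 0.573]
ft_force: [0.5, 0.1, 0.4]
opening: 0.699
grip_force: 0.0
```

>>> {"api": "arm_command", "payload": {"targets": [[40.5,2,2,-29.9,0.7],[40.5,2,2,-29.9,0.7],[40.5,2,2,-29.9,0.7],[40.5,2,2,-29.9,0.7],[40.5,2,2,-29.9,0.7]]}}

```text
t: 16.35
eef_pos: [651.2, 265.9, 166.2]
tcp_rot: [-3.141, 0.0, 1.093]
ft_force: [-0.1, 0.5, 0.4]
opening: 0.701
grip_force: 0.0
```

>>> {"api": "arm_command", "payload": {"targets": [[34,22,2,-29.9,0.7],[34,22,2,-29.9,0.7],[34,22,2,-29.9,0.7],[34,22,2,-29.9,0.7],[34,22,2,-29.9,0.7]]}}

```text
t: 16.85
eef_pos: [686.3, 286.0, 164.3]
tcp_rot: [-3.141, 0.0, 1.613]
ft_force: [0.5, -0.1, 0.4]
opening: 0.701
grip_force: 0.0
```

```bash
python3 - <<'E'
from h import *
from cell import env
t=env.read_camera('top');s=env.read_camera('scene')
sheet('pics/i.png',[tile(t,98,130,3),tile(s,325,180,3),tile(t,140,170,5),tile(pickle.load(open('s1.pkl','rb')),340,190,5)])
E
python3 plan.py 687.2,286.9,71,92.7
```

```text
now t 16.9 [686.3 286.  164.4] 92.31 open 0.699 F [0.6 0.3 0.4] j [18. 41. 73. -0. 66. 15.]
687.2,286.9,71,92.7 [0.9, 0.9, 93.4, -0.4]
```

View pics/i.png

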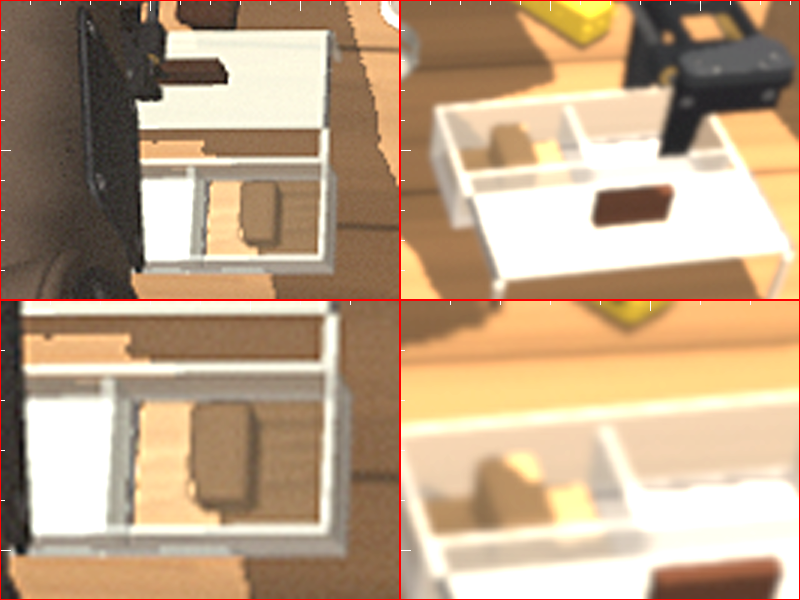

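>>> {"api": "arm_command", "payload": {"targets": [[0.9,0.9,40,0,0.7],[0.9,0.9,75,0,0.7],[0.9,0.9,93,0,0.7],[0.9,0.9,93,0,0.4],[0.9,0.9,93,0,0.1]]}}

```text
t: 17.45
eef_pos: [687.6, 287.1, 72.1]
tcp_rot: [3.141, -0.0, 1.614]
ft_force: [0.1, 0.4, 0.5]
opening: 0.586
grip_force: 0.0
```

>>> {"api": "arm_command", "payload": {"targets": [[0,0,0,0,0.05],[0,0,0,0,0.05],[0,0,0,0,0.05],[0,0,0,0,0.05],[0,0,0,0,0.05]]}}

```text
t: 17.95
eef_pos: [687.3, 287.0, 71.8]
tcp_rot: [3.141, 0.0, 1.616]
ft_force: [0.3, -0.6, 0.6]
opening: 0.167
grip_force: 0.0
```

>>> {"api": "arm_command", "payload": {"targets": [[0,0,0,0,0.05],[0,0,0,0,0.05],[0,0,0,0,0.05]]}}

```text
t: 18.25
eef_pos: [686.8, 287.0, 71.6]
tcp_rot: [-3.141, 0.0, 1.616]
ft_force: [-5.3, -1.3, 5.1]
opening: 0.126
grip_force: 30.0
```

>>> {"api": "arm_command", "payload": {"targets": [[0,-20,0,0,0.05],[0,-40,0,0,0.05],[0,-60,0,0,0.05],[0,-80,0,0,0.05],[0,-100,0,0,0.05]]}}

```text
t: 18.75
eef_pos: [587.4, 282.1, 71.6]
tcp_rot: [3.14, 0.0, 1.616]
ft_force: [3.1, -1.3, 0.3]
opening: 0.124
grip_force: 30.0
```

>>> {"api": "arm_command", "payload": {"targets": [[0,-3,0,0,0.05],[0,-5,0,0,0.05],[0,-7,0,0,0.05],[0,-9,0,0,0.05],[0,-9,0,0,0.05]]}}

```text
t: 19.25
eef_pos: [579.4, 281.8, 71.6]
tcp_rot: [3.141, 0.0, 1.616]
ft_force: [0.5, -5.4, 2.8]
opening: 0.128
grip_force: 30.0
```

>>> {"api": "arm_command", "payload": {"targets": [[0,-1,0,0,0.05],[0,-2,0,0,0.05],[0,-2,0,0,0.05]]}}

```text
t: 19.55
eef_pos: [577.4, 281.7, 71.6]
tcp_rot: [3.141, 0.0, 1.616]
ft_force: [0.7, -4.9, 2.9]
opening: 0.122
grip_force: 30.0
```

>>> {"api": "arm_command", "payload": {"targets": [[0,-1,0,0,0.05],[0,-1.5,0,0,0.05],[0,-1.5,0,0,0.05]]}}

```text
t: 19.85
eef_pos: [576.9, 281.7, 71.7]
tcp_rot: [3.139, -0.0, 1.615]
ft_force: [6.6, -5.3, 0.8]
opening: 0.125
grip_force: 30.0
```

>>> {"api": "arm_command", "payload": {"targets": [[0,-1.5,0,0,0.05],[0,-1.5,0,0,0.05],[0,-1.5,0,0,0.05]]}}

```text
t: 20.15
eef_pos: [576.9, 281.7, 71.7]
tcp_rot: [3.136, -0.001, 1.615]
ft_force: [13.1, -5.8, -3.0]
opening: 0.123
grip_force: 30.0
```

>>> {"api": "arm_command", "payload": {"targets": [[0,3,0,0,0.05],[0,3,0,0,0.5],[0,3,0,0,0.5],[0,3,0,0,0.5],[0,3,0,0,0.5]]}}

```text
t: 20.65
eef_pos: [576.2, 282.2, 71.4]
tcp_rot: [-3.141, -0.0, 1.616]
ft_force: [-0.5, -0.6, -0.5]
opening: 0.404
grip_force: 0.0
```

>>> {"api": "arm_command", "payload": {"targets": [[0,0,-40,0,0.75],[0,0,-80,0,0.75],[0,0,-90,0,0.75],[0,0,-90,0,0.75]]}}

```text
t: 21.05
eef_pos: [576.8, 282.3, 163.1]
tcp_rot: [3.139, -0.001, 1.616]
ft_force: [0.1, -0.5, -0.1]
opening: 0.722
grip_force: 0.0
```

```bash
python3 plan.py 687,-5,150,77.5 687,-5,5,77.5
```

```text
now t 21.1 [576.8 282.3 163.1] 92.58 open 0.722 F [ 0.1 -0.5 -0.1] j [20. 32. 90.  0. 57. 18.]
  via [-146.0, 48.6, 6.6, 7.5]
687,-5,150,77.5 [-138.4, 67.3, 6.6, 7.5]
687,-5,5,77.5 [0.0, 0.0, 145.0, -0.0]
```

>>> {"api": "arm_command", "payload": {"targets": [[-146,48.6,5,7.5,0.75],[-146,48.6,5,7.5,0.75],[-146,48.6,5,7.5,0.75],[-146,48.6,5,7.5,0.75],[-146,48.6,5,7.5,0.75]]}}

```text
t: 21.55
eef_pos: [631.1, 137.1, 154.6]
tcp_rot: [-3.139, 0.0, 1.482]
ft_force: [0.9, 0.5, -0.4]
opening: 0.748
grip_force: 0.0
```

>>> {"api": "arm_command", "payload": {"targets": [[-138.4,67.3,6.5,7.5,0.75],[-138.4,67.3,6.5,7.5,0.75],[-138.4,67.3,6.5,7.5,0.75],[-138.4,67.3,6.5,7.5,0.75],[-138.4,67.3,6.5,7.5,0.75]]}}

```text
t: 22.05
eef_pos: [686.2, -4.9, 148.8]
tcp_rot: [-3.14, -0.0, 1.353]
ft_force: [-0.2, -0.1, -0.0]
opening: 0.754
grip_force: 0.0
```

```bash
python3 plan.py 687,-5,60,77.5 687,-5,6,77.5; python3 - <<'E'
from h import *
from cell import env
t=env.read_camera('top');s=env.read_camera('scene')
sheet('pics/j.png',[tile(t,98,130,3),tile(t,225,120,3),tile(s,200,200,3),tile(s,325,180,3)])
E
```

```text
now t 22.1 [686.2  -4.9 148.8] 77.53 open 0.754 F [-0.2 -0.1 -0. ] j [-6. 37. 84.  0. 60.  7.]
687,-5,60,77.5 [0.1, 0.8, 88.8, 0.0]
687,-5,6,77.5 [0.0, 0.0, 54.0, -0.0]
```

View pics/j.png

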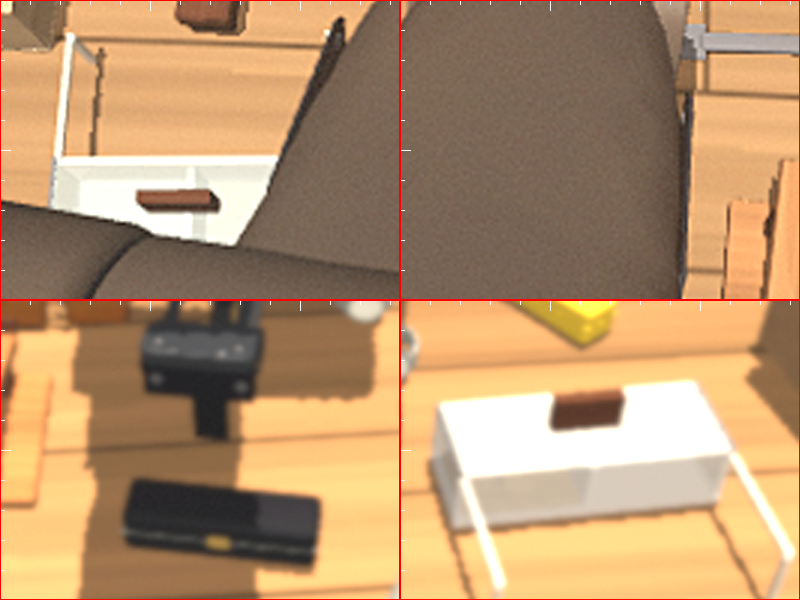

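>>> {"api": "arm_command", "payload": {"targets": [[0,0.8,45,0,0.75],[0,0.8,90,0,0.75],[0,0.8,125,0,0.75],[0,0.8,143,0,0.75],[0,0.8,143,0,0.75]]}}

```text
t: 22.65
eef_pos: [685.5, -3.1, 4.3]
tcp_rot: [-3.137, 0.001, 1.356]
ft_force: [0.3, 0.5, 0.2]
opening: 0.751
grip_force: 0.0
```

>>> {"api": "arm_command", "payload": {"targets": [[0,0,0,0,0.4],[0,0,0,0,0.4],[0,0,0,0,0.4],[0,0,0,0,0.35],[0,0,0,0,0.35]]}}

```text
t: 23.15
eef_pos: [687.7, -5.4, 8.1]
tcp_rot: [3.14, -0.0, 1.354]
ft_force: [-1.9, 0.7, 6.3]
opening: 0.459
grip_force: 30.0
```

>>> {"api": "arm_command", "payload": {"targets": [[0,0,0,0,0.35],[0,0,0,0,0.35],[0,0,0,0,0.35]]}}

```text
t: 23.45
eef_pos: [687.7, -5.4, 8.1]
tcp_rot: [3.141, -0.0, 1.354]
ft_force: [-1.0, 1.6, 6.3]
opening: 0.461
grip_force: 30.0
```

>>> {"api": "arm_command", "payload": {"targets": [[0,0,-30,0,0.35],[0,0,-70,0,0.35],[0,0,-110,0,0.35],[0,0,-150,0,0.35],[0,0,-150,0,0.35]]}}

```text
t: 23.95
eef_pos: [689.5, -5.8, 163.2]
tcp_rot: [3.132, -0.001, 1.354]
ft_force: [1.0, 0.1, -1.8]
opening: 0.461
grip_force: 30.0
```

```bash
python3 plan.py 564.8,-190.1,155,-3.1 564.8,-190.1,116,-3.1
```

```text
now t 23.9 [689.5  -5.8 163.2] 77.57 open 0.461 F [ 1.   0.1 -1.8] j [-6. 36. 83. -0. 61.  6.]
  via [-103.4, -41.0, 4.1, 40.3]
564.8,-190.1,155,-3.1 [-105.4, 35.7, 4.1, 40.3]
564.8,-190.1,116,-3.1 [0.0, -0.0, 39.0, -0.0]
```

>>> {"api": "arm_command", "payload": {"targets": [[-103.4,-41,2,40.3,0.35],[-103.4,-41,2,40.3,0.35],[-103.4,-41,2,40.3,0.35],[-103.4,-41,2,40.3,0.35],[-103.4,-41,2,40.3,0.35]]}}

```text
t: 24.45
eef_pos: [624.5, -98.4, 154.4]
tcp_rot: [-3.141, 0.001, 0.643]
ft_force: [0.5, 0.1, -1.6]
opening: 0.46
grip_force: 30.0
```

>>> {"api": "arm_command", "payload": {"targets": [[-105.4,35.7,4,40.3,0.35],[-105.4,35.7,4,40.3,0.35],[-105.4,35.7,4,40.3,0.35],[-105.4,35.7,4,40.3,0.35],[-105.4,35.7,4,40.3,0.35]]}}

```text
t: 24.95
eef_pos: [562.1, -190.6, 150.4]
tcp_rot: [-3.141, 0.001, -0.06]
ft_force: [0.7, -0.7, -1.2]
opening: 0.462
grip_force: 30.0
```

```bash
python3 plan.py 564.8,-190.1,120,-3.1
```

```text
now t 24.9 [ 562.1 -190.6  150.4] -3.45 open 0.462 F [ 0.7 -0.7 -1.2] j [-25.  30.  98.  -0.  53.  68.]
564.8,-190.1,120,-3.1 [2.7, -0.6, 30.4, -0.4]
```

>>> {"api": "arm_command", "payload": {"targets": [[2.7,-0.6,15,-0.3,0.35],[2.7,-0.6,30,-0.3,0.35],[2.7,-0.6,30,-0.3,0.35]]}}

```text
t: 25.25
eef_pos: [564.5, -188.8, 118.0]
tcp_rot: [-3.14, 0.004, -0.044]
ft_force: [0.2, 0.2, -1.0]
opening: 0.461
grip_force: 30.0
```

>>> {"api": "arm_command", "payload": {"targets": [[0,0,3,0,0.35],[0,0,6,0,0.35],[0,0,9,0,0.35],[0,0,11,0,0.35]]}}

```text
t: 25.65
eef_pos: [565.3, -189.4, 110.4]
tcp_rot: [3.141, 0.0, -0.047]
ft_force: [-5.5, 1.3, 6.2]
opening: 0.459
grip_force: 30.0
```

>>> {"api": "arm_command", "payload": {"targets": [[0,0.7,2,0.4,0.35],[0,0.7,4,0.4,0.35],[0,0.7,6,0.4,0.35],[0,0.7,6,0.4,0.35]]}}

```text
t: 26.05
eef_pos: [564.8, -189.8, 104.3]
tcp_rot: [-3.141, 0.001, -0.054]
ft_force: [-4.3, 1.0, 2.9]
opening: 0.46
grip_force: 30.0
```

>>> {"api": "arm_command", "payload": {"targets": [[0,0,2,0,0.35],[0,0,4,0,0.35],[0,0,6,0,0.35]]}}

```text
t: 26.35
eef_pos: [564.8, -189.8, 98.5]
tcp_rot: [-3.141, 0.001, -0.054]
ft_force: [-6.8, 1.9, 5.6]
opening: 0.46
grip_force: 30.0
```

Rotating in the grip with little force; continue.

>>> {"api": "arm_command", "payload": {"targets": [[0,0,2,0,0.35],[0,0,4,0,0.35],[0,0,5,0,0.35],[0,0,5,0,0.35]]}}

```text
t: 26.75
eef_pos: [564.8, -189.8, 93.3]
tcp_rot: [-3.141, 0.001, -0.054]
ft_force: [-3.9, 1.5, 3.3]
opening: 0.461
grip_force: 30.0
```

>>> {"api": "arm_command", "payload": {"targets": [[0,0,1,0,0.35],[0,0,2,0,0.35],[0,0,2,0,0.35]]}}

```text
t: 27.05
eef_pos: [564.9, -189.9, 91.4]
tcp_rot: [-3.141, 0.001, -0.054]
ft_force: [-5.0, 2.0, 3.7]
opening: 0.461
grip_force: 30.0
```

>>> {"api": "arm_command", "payload": {"targets": [[0,0,1,0,0.35],[0,0,2,0,0.35],[0,0,2,0,0.35]]}}

```text
t: 27.35
eef_pos: [565.0, -189.9, 89.4]
tcp_rot: [-3.141, 0.001, -0.054]
ft_force: [-4.9, 1.8, 4.7]
opening: 0.463
grip_force: 30.0
```

>>> {"api": "arm_command", "payload": {"targets": [[0,0,1,0,0.35],[0,0,2,0,0.35],[0,0,2,0,0.35]]}}

```text
t: 27.65
eef_pos: [565.1, -189.9, 87.4]
tcp_rot: [-3.141, 0.001, -0.054]
ft_force: [-5.7, 1.3, 5.0]
opening: 0.46
grip_force: 30.0
```

>>> {"api": "arm_command", "payload": {"targets": [[0,0,1,0,0.35],[0,0,1.5,0,0.35],[0,0,1.5,0,0.35]]}}

```text
t: 27.95
eef_pos: [565.1, -189.9, 86.9]
tcp_rot: [3.141, 0.0, -0.054]
ft_force: [-8.3, 3.8, 12.8]
opening: 0.462
grip_force: 30.0
```

>>> {"api": "arm_command", "payload": {"targets": [[-2,0,0.3,0,0.35],[-4,0,1,0,0.35],[-6,0,1.6,0,0.35],[-6,0,1.6,0,0.35]]}}

```text
t: 28.35
eef_pos: [560.5, -190.3, 85.4]
tcp_rot: [3.14, -0.003, -0.054]
ft_force: [1.1, 0.6, 9.0]
opening: 0.461
grip_force: 30.0
```

>>> {"api": "arm_command", "payload": {"targets": [[-1,0,0.3,0,0.35],[-2,0,0.6,0,0.35],[-2,0,0.6,0,0.35]]}}

```text
t: 28.65
eef_pos: [558.7, -190.2, 84.8]
tcp_rot: [3.14, -0.004, -0.054]
ft_force: [2.0, -0.1, 9.5]
opening: 0.463
grip_force: 30.0
```

>>> {"api": "arm_command", "payload": {"targets": [[-1,0,0.3,0,0.35],[-2,0,0.6,0,0.35],[-2,0,0.6,0,0.35]]}}

```text
t: 28.95
eef_pos: [558.5, -190.4, 84.9]
tcp_rot: [3.139, -0.008, -0.055]
ft_force: [8.6, 0.9, 10.3]
opening: 0.457
grip_force: 30.0
```

>>> {"api": "arm_command", "payload": {"targets": [[-1,0,0.3,0,0.35],[-2,0,0.6,0,0.35],[-2,0,0.6,0,0.35]]}}

```text
t: 29.25
eef_pos: [558.4, -190.6, 85.2]
tcp_rot: [3.138, -0.012, -0.055]
ft_force: [16.2, 1.8, 12.6]
opening: 0.464
grip_force: 30.0
```

>>> {"api": "arm_command", "payload": {"targets": [[3,0,-1.5,0,0.35],[3,0,-1.5,0,0.7],[3,0,-1.5,0,0.7],[3,0,-1.5,0,0.7],[3,0,-1.5,0,0.7]]}}

```text
t: 29.75
eef_pos: [556.3, -189.6, 83.4]
tcp_rot: [-3.141, 0.001, -0.055]
ft_force: [-0.7, 0.2, -0.0]
opening: 0.691
grip_force: 0.0
```

>>> {"api": "arm_command", "payload": {"targets": [[0,0,-30,0,0.7],[0,0,-70,0,0.7],[0,0,-90,0,0.7],[0,0,-90,0,0.7]]}}

```text
t: 30.15
eef_pos: [557.5, -190.1, 176.4]
tcp_rot: [3.14, -0.004, -0.055]
ft_force: [1.1, -1.2, 0.4]
opening: 0.7
grip_force: 0.0
```

```bash
python3 plan.py 376,-286,180,-72.8 376,-286,6,-72.8
```

```text
now t 30.1 [ 557.5 -190.1  176.4] -3.12 open 0.7 F [ 1.1 -1.2  0.4] j [-25.  27.  97.  -0.  55.  68.]
  via [-88.0, 52.8, -1.8, 34.8]
376,-286,180,-72.8 [-42.0, 93.6, -1.8, 34.8]
376,-286,6,-72.8 [0.0, -0.0, 174.0, -0.0]
```

>>> {"api": "arm_command", "payload": {"targets": [[-88,52.8,-1.8,34.8,0.7],[-88,52.8,-1.8,34.8,0.7],[-88,52.8,-1.8,34.8,0.7],[-88,52.8,-1.8,34.8,0.7],[-88,52.8,-1.8,34.8,0.7]]}}

```text
t: 30.65
eef_pos: [465.2, -237.7, 174.6]
tcp_rot: [3.141, 0.001, -0.665]
ft_force: [0.1, -0.0, -0.3]
opening: 0.696
grip_force: 0.0
```

>>> {"api": "arm_command", "payload": {"targets": [[-42,93.6,-1.8,34.8,0.7],[-42,93.6,-1.8,34.8,0.7],[-42,93.6,-1.8,34.8,0.7],[-42,93.6,-1.8,34.8,0.7],[-42,93.6,-1.8,34.8,0.7]]}}

```text
t: 31.15
eef_pos: [374.8, -285.6, 176.7]
tcp_rot: [3.141, 0.001, -1.268]
ft_force: [0.1, -0.8, -0.3]
opening: 0.696
grip_force: 0.0
```

```bash
python3 plan.py 376,-286,6,-72.8; python3 - <<'E'
from h import *
from cell import env
t=env.read_camera('top');s=env.read_camera('scene')
sheet('pics/k.png',[tile(t,322,165,3),tile(s,90,170,3),tile(t,340,170,5),tile(s,140,180,5)])
E
```

```text
now t 31.1 [ 374.8 -285.6  176.7] -72.67 open 0.696 F [ 0.1 -0.8 -0.3] j [-45.  19. 113.  -0.  49. 117.]
376,-286,6,-72.8 [0.8, -1.0, 170.7, 0.1]
```

View pics/k.png

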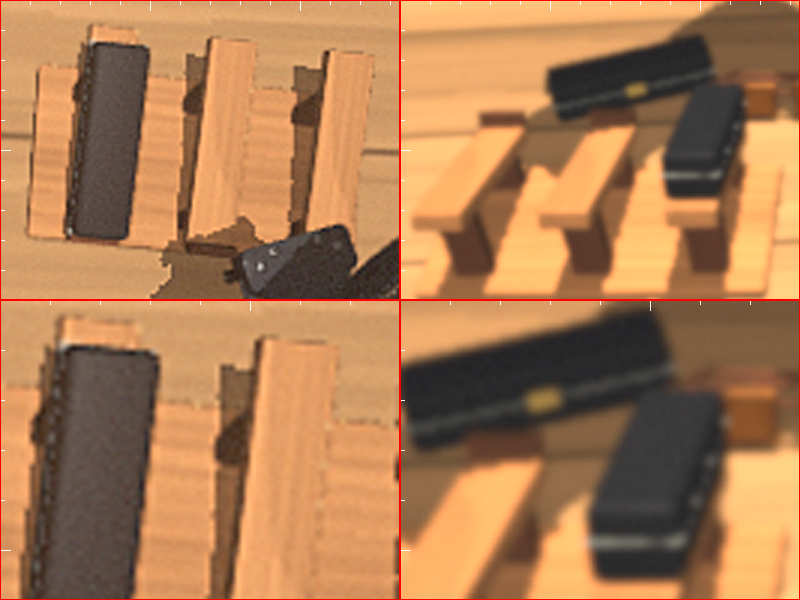

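```bash
python3 - <<'E'
from h import *
t=pickle.load(open('top0.pkl','rb'));s=pickle.load(open('scene0.pkl','rb'))
c18,s18=np.cos(np.radians(18)),np.sin(np.radians(18));R=Rz(np.radians(-3.12))
def A(i,x,y,z): return np.array([561.6,-285.1,0])+R@np.array([x*c18-z*s18,95*i+y,81+x*s18+z*c18])
f=lambda c,o,k,P:((proj(c,P)-o)*k).round(0).tolist()
P=[A(1,x,y,40) for x,y in((73,22),(73,-22),(-77,22),(-77,-22))]
print('top tile3',f(t,(322,165),3,P))
print('arm end',f(t,(322,165),3,[A(1,85,19,0),A(1,85,-19,0)]))
E
```

```text
top tile3 [[92.0, 40.0], [150.0, 46.0], [69.0, 239.0], [127.0, 244.0]]
arm end [[88.0, 25.0], [136.0, 29.0]]
```

>>> {"api": "arm_command", "payload": {"targets": [[0.8,-0.5,45,0,0.7],[0.8,-0.5,90,0,0.7],[0.8,-0.5,130,0,0.7],[0.8,-0.5,160,0,0.7],[0.8,-0.5,170,0,0.7]]}}

```text
t: 31.75
eef_pos: [375.2, -285.0, 4.6]
tcp_rot: [3.14, 0.004, -1.264]
ft_force: [-0.1, 0.3, 0.9]
opening: 0.704
grip_force: 0.0
```

>>> {"api": "arm_command", "payload": {"targets": [[0,0,0,0,0.7],[0,0,0,0,0.4],[0,0,0,0,0.4],[0,0,0,0,0.35],[0,0,0,0,0.35]]}}

```text
t: 32.25
eef_pos: [376.2, -286.6, 8.3]
tcp_rot: [-3.141, -0.002, -1.269]
ft_force: [-0.7, 1.2, 8.4]
opening: 0.464
grip_force: 30.0
```

>>> {"api": "arm_command", "payload": {"targets": [[0,0,0,0,0.35],[0,0,0,0,0.35],[0,0,0,0,0.35]]}}

```text
t: 32.55
eef_pos: [376.2, -286.5, 8.2]
tcp_rot: [-3.141, -0.002, -1.269]
ft_force: [0.2, 0.3, 9.9]
opening: 0.461
grip_force: 30.0
```

>>> {"api": "arm_command", "payload": {"targets": [[0,0,-30,0,0.35],[0,0,-70,0,0.35],[0,0,-110,0,0.35],[0,0,-150,0,0.35],[0,0,-160,0,0.35]]}}

```text
t: 33.05
eef_pos: [376.7, -287.0, 171.3]
tcp_rot: [-3.139, -0.006, -1.269]
ft_force: [0.1, 0.0, -1.0]
opening: 0.46
grip_force: 30.0
```

```bash
python3 plan.py 555.5,-380,155,-3.1
```

```text
now t 33.0 [ 376.7 -287.   171.3] -72.71 open 0.46 F [ 0.1  0.  -1. ] j [-45.  19. 113.  -0.  47. 117.]
  via [71.0, -71.5, 8.2, -34.8]
555.5,-380,155,-3.1 [99.1, -18.2, 8.2, -34.8]
```

>>> {"api": "arm_command", "payload": {"targets": [[71,-71.5,5,-34.8,0.35],[71,-71.5,5,-34.8,0.35],[71,-71.5,5,-34.8,0.35],[71,-71.5,5,-34.8,0.35],[71,-71.5,5,-34.8,0.35]]}}

```text
t: 33.55
eef_pos: [465.0, -332.5, 161.3]
tcp_rot: [-3.142, 0.001, -0.659]
ft_force: [0.1, -0.5, -1.3]
opening: 0.46
grip_force: 30.0
```

>>> {"api": "arm_command", "payload": {"targets": [[99.1,-18.2,8,-34.8,0.35],[99.1,-18.2,8,-34.8,0.35],[99.1,-18.2,8,-34.8,0.35],[99.1,-18.2,8,-34.8,0.35],[99.1,-18.2,8,-34.8,0.35]]}}

```text
t: 34.05
eef_pos: [554.3, -379.1, 153.5]
tcp_rot: [-3.141, 0.001, -0.056]
ft_force: [-0.3, -0.8, -1.0]
opening: 0.457
grip_force: 30.0
```

```bash
python3 plan.py 555.5,-380,118,-3.1
```

```text
now t 34.0 [ 554.3 -379.1  153.5] -3.2 open 0.457 F [-0.3 -0.8 -1. ] j [-40.  35.  86.  -0.  59.  53.]
555.5,-380,118,-3.1 [1.2, 0.8, 35.5, -0.1]
```

>>> {"api": "arm_command", "payload": {"targets": [[1.2,0.8,20,0,0.35],[1.2,0.8,36,0,0.35],[1.2,0.8,40,0,0.35],[1.2,0.8,42,0,0.35]]}}

```text
t: 34.45
eef_pos: [555.1, -380.0, 112.3]
tcp_rot: [-3.141, 0.001, -0.058]
ft_force: [-5.8, 1.9, 4.6]
opening: 0.461
grip_force: 30.0
```

>>> {"api": "arm_command", "payload": {"targets": [[0,0,2,0,0.35],[0,0,4,0,0.35],[0,0,6,0,0.35],[0,0,8,0,0.35]]}}

```text
t: 34.85
eef_pos: [555.0, -380.4, 106.0]
tcp_rot: [3.141, 0.0, -0.057]
ft_force: [-10.4, 2.0, 7.6]
opening: 0.461
grip_force: 30.0
```

>>> {"api": "arm_command", "payload": {"targets": [[0,0,2,0,0.35],[0,0,4,0,0.35],[0,0,6,0,0.35],[0,0,6,0,0.35]]}}

```text
t: 35.25
eef_pos: [555.1, -380.4, 99.7]
tcp_rot: [3.141, 0.0, -0.057]
ft_force: [-6.0, 0.6, 4.8]
opening: 0.463
grip_force: 30.0
```

>>> {"api": "arm_command", "payload": {"targets": [[0,0,2,0,0.35],[0,0,4,0,0.35],[0,0,6,0,0.35],[0,0,6,0,0.35]]}}

```text
t: 35.65
eef_pos: [555.3, -380.5, 93.7]
tcp_rot: [3.141, -0.0, -0.057]
ft_force: [-5.5, 1.0, 3.6]
opening: 0.462
grip_force: 30.0
```

>>> {"api": "arm_command", "payload": {"targets": [[0,0,1,0,0.35],[0,0,2,0,0.35],[0,0,3,0,0.35],[0,0,4,0,0.35]]}}

```text
t: 36.05
eef_pos: [555.4, -380.5, 90.0]
tcp_rot: [3.141, -0.001, -0.057]
ft_force: [-6.5, 1.8, 6.3]
opening: 0.458
grip_force: 30.0
```

>>> {"api": "arm_command", "payload": {"targets": [[0,0,1,0,0.35],[0,0,2,0,0.35],[0,0,2,0,0.35]]}}

```text
t: 36.35
eef_pos: [555.5, -380.5, 87.9]
tcp_rot: [3.141, -0.001, -0.057]
ft_force: [-5.0, 1.8, 3.8]
opening: 0.46
grip_force: 30.0
```

>>> {"api": "arm_command", "payload": {"targets": [[0,0,1,0,0.35],[0,0,1.5,0,0.35],[0,0,1.5,0,0.35]]}}

```text
t: 36.65
eef_pos: [555.5, -380.5, 86.9]
tcp_rot: [3.14, -0.001, -0.057]
ft_force: [-7.4, 1.9, 9.3]
opening: 0.46
grip_force: 30.0
```

>>> {"api": "arm_command", "payload": {"targets": [[-2,-0.3,0.5,0,0.35],[-4,-0.3,1.2,0,0.35],[-6,-0.3,1.8,0,0.35],[-6,-0.3,1.8,0,0.35]]}}

```text
t: 37.05
eef_pos: [553.4, -380.7, 86.7]
tcp_rot: [3.137, -0.01, -0.058]
ft_force: [12.3, 2.2, 9.8]
opening: 0.459
grip_force: 30.0
```

>>> {"api": "arm_command", "payload": {"targets": [[-1,0,0,0,0.35],[-2,0,0,0,0.35],[-2,0,0,0,0.35]]}}

```text
t: 37.35
eef_pos: [553.1, -380.8, 87.1]
tcp_rot: [3.136, -0.013, -0.058]
ft_force: [21.2, 2.2, 9.1]
opening: 0.462
grip_force: 30.0
```

Firm stop. Release, retreat and look.

>>> {"api": "arm_command", "payload": {"targets": [[6,0,-1.5,0,0.35],[6,0,-1.5,0,0.7],[6,0,-1.5,0,0.7],[6,0,-1.5,0,0.7],[6,0,-1.5,0,0.7]]}}

```text
t: 37.85
eef_pos: [553.5, -379.9, 84.3]
tcp_rot: [-3.141, 0.0, -0.055]
ft_force: [0.2, 0.1, -0.3]
opening: 0.689
grip_force: 0.0
```

>>> {"api": "arm_command", "payload": {"targets": [[0,0,-30,0,0.7],[0,0,-70,0,0.7],[0,0,-110,0,0.7],[0,0,-110,0,0.7]]}}

```text
t: 38.25
eef_pos: [555.2, -381.1, 200.1]
tcp_rot: [3.136, -0.007, -0.055]
ft_force: [0.0, -0.6, 0.0]
opening: 0.7
grip_force: 0.0
```

```bash
python3 plan.py 450,-450,220,-3.1 220,-580,220,0.1
```

```text
now t 38.2 [ 555.2 -381.1  200.1] -3.15 open 0.7 F [ 0.  -0.6  0. ] j [-40.  33.  83.  -0.  64.  53.]
450,-450,220,-3.1 [-101.2, 74.6, -19.9, -0.0]
  via [-111.3, 71.1, -0.0, -1.6]
220,-580,220,0.1 [-113.3, 68.0, -0.0, -1.6]
```

>>> {"api": "arm_command", "payload": {"targets": [[-101,74.6,-20,0,0.7],[-101,74.6,-20,0,0.7],[-101,74.6,-20,0,0.7],[-101,74.6,-20,0,0.7]]}}

```text
t: 38.65
eef_pos: [446.2, -450.7, 214.6]
tcp_rot: [3.141, 0.0, -0.058]
ft_force: [0.0, 1.2, 0.2]
opening: 0.702
grip_force: 0.0
```

>>> {"api": "arm_command", "payload": {"targets": [[-225,139,0,0,0.7],[-225,139,0,0,0.7],[-225,139,0,0,0.7],[-225,139,0,0,0.7],[-225,139,0,0,0.7]]}}

```text
t: 39.15
eef_pos: [228.2, -568.7, 213.9]
tcp_rot: [-3.141, 0.0, -0.054]
ft_force: [1.3, -0.6, 0.2]
opening: 0.703
grip_force: 0.0
```

```bash
python3 - <<'E'
from h import *
from cell import env
t=env.read_camera('top');s=env.read_camera('scene');pickle.dump((t,s),open('end.pkl','wb'))
a=tile(t,322,165,3)
c18,s18=np.cos(np.radians(18)),np.sin(np.radians(18));R=Rz(np.radians(-3.12))
def A(i,x,y,z): return np.array([561.6,-285.1,0])+R@np.array([x*c18-z*s18,95*i+y,81+x*s18+z*c18])
for i in(1,-1):
    q=((proj(t,[A(i,x,y,40) for x,y in((73,22),(73,-22),(-77,-22),(-77,22))])-[322,165])*3).round().astype(np.int32)
    cv2.polylines(a,[q],True,(0,255,0),1)
sheet('pics/l.png',[a,tile(s,90,190,3),tile(t,98,130,3),tile(s,325,180,3)])
E
```

```text
(no output)
```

View pics/l.png

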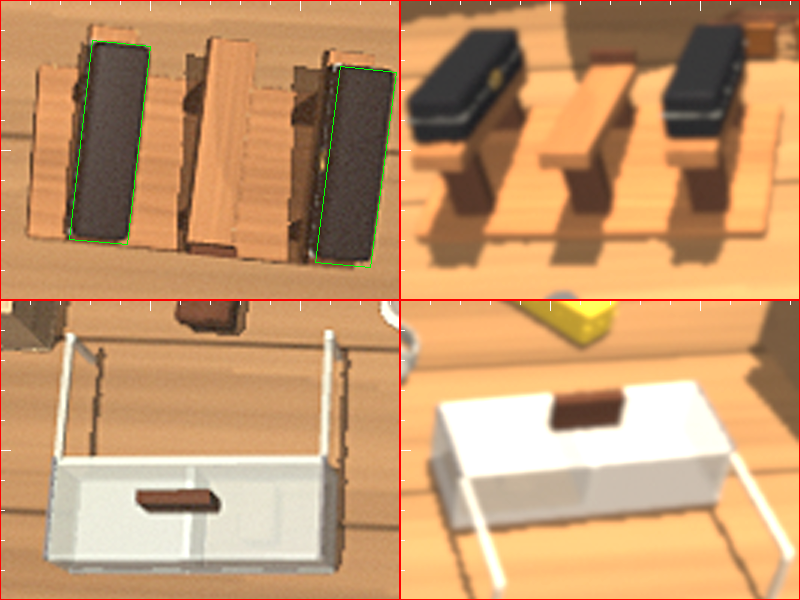

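```bash
python3 -c "
from cell import env
print(env.job_done())"
```

```text
the job is handed in; nothing more can be done
None
```

I handed the job in: the one insert present is seated in the −y pocket with the lid closed at its stop, and both black eyeglass cases lie on the stand's two outer arms, lower ends at the lips.

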